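Clear the toaster and start it

ROBOT

A 7-joint arm with a two-finger parallel gripper is mounted at the origin on the work surface. World frame = base frame: x ahead of the robot, y to its left, z up, the work surface at z = 0. Lengths are in m, angles in rad, forces in N, time in s.
With the tool pointing down it reaches from about 0.4 to 0.85 m from the base axis. Payload 4.5 kg.
Tool frame: the origin (TCP) lies at the very end of the fingers, on their centre line; the grasp point (between the pads) lies env.tcp_to_grasp behind it (env.tcp_to_grasp is the distance from the TCP to the grasp point, in m); z points along the fingers, y is the line along which they close (so a half turn about z gives the same grasp; the last joint's range is limited). The gripper opens to 85 mm and grips with 20 to 120 N. Pads are 22 mm wide; open, the fingers measure 114 mm over their backs; the gripper's body (76 mm by 85 mm) begins 54 mm behind the grasp point. The pads swing forward as they close: fully open they stand 13 mm farther back than shut.
Start: joints at [-1.123, 0.689, -0.195, 1.565, 0.157, 0.902, -0.215], TCP at [0.251, 0.572, 0.231] pointing down, gripper open.
Joint ranges: [-3.01, 3.01], [-0.46, 2.08], [-1.47, 1.51], [0.13, 2.56], [-1, 4.14], [0.04, 2.09], [-2.66, 2.66]. Speed limits (rad/s): [2.57, 2.57, 3.14, 3.14, 3.14, 3.14, 3.14].

INTERFACE

Orientations are given as a 3x3 rotation matrix whose columns are the frame's x, y, z axes.
In Python, from cell import readout, vision, ticket, nets, env gives the robot as it stands.
- The arm moves only by the tool step_arm, never from a script. Its argument "increments" is a list that holds one entry, the list of rows, each a list of 7 numbers: the turn, a rotation vector about the tool's x, y, z in units of 8 degrees (1.0 is 8 degrees), then the shift along the tool's x, y, z in units of 25 mm (1.0 is 25 mm), then the opening, from -1 (shut) to 1 (fully open). In form: [[[rx, ry, rz, tx, ty, tz, hand], ...]]. A call has 1 to 20 rows; each row shifts and turns the commanded pose from where the row before left it, along the tool's axes as they then stand; what a row does not reach is not made up. A row lasts 1/10 s, in which the tool goes at most 50 mm and 8.59 degrees, less where a joint would pass 70% of its speed; a pose out of reach is approached as far as the arm can. A call is refused whole if a number of a shift passes 1 or a number of a turn 1, either way. A call with a gripper value outside its range is refused whole. The fingers move at their own pace and stop on an object; "grip_force" is the grip in N (left out, the last holds). Time passes only in rows, so rows that do not move let the fingers close. It gives the time, the measured TCP pose, the force, the opening and the grip force at its end, in the units of the state.
- readout.get_state(): the state, without advancing time (a new reading comes with each control period).
- vision.camera(name): name is "scene" or "top"; returns a dict with "image" (400x640x3 uint8, red, green, blue), "fx", "fy", "cx", "cy" (pixels), "extrinsics" (4x4, takes a point from world to camera coordinates). Camera axes: x right, y down, z forward; pixel columns grow to the right and rows downward; lengths in m; the calibration is good to about 2 mm. A picture is of the moment at which its call begins. There is no depth.
- ticket.close_job(): hands the job in; it is judged then, once.
Trained networks look in the newest picture that a camera, given by its name, has taken for a name from the list of things; names that differ only in an ending like _2 or _b are one class to them, and where a whole thing is asked for, a point or a joint stands for the part that bears it (a point fixed in the world has none). Each returns a list of dicts, best first, with "p" (0 to 1); they miss things now and then, are a little off and sometimes report something else, mostly with a low value. They report only what shows in the picture. A call takes as long as a camera call. They do not tell look-alikes from the thing itself.
- nets.regions_of(camera, label): "mask" (400x640 bool, what is visible of it) and "location" ([column, row] as shares, 0 to 1, of the picture: columns of its width, rows of its height, amid what is visible of it).
- nets.tip_of(camera, label): "location" ([column, row] as shares, 0 to 1, of the picture: columns of its width, rows of its height: a listed point, or the origin of a listed thing).
The state is a dict: "time": time; "q": joint angles; "joint_velocities": joint speeds; "effort": joint torques, N m; "eef_pos": TCP position; "ee_rot": TCP orientation; "wrist_force": force on the tool from outside, world axes, zero at the start; "torque": the same for the moment, N m; "gripper_width": finger opening in m; "gripper_force": force on a finger pad.
Only numpy, scipy, OpenCV 4.12 (cv2) and the standard library are available. Lean on these libraries where they do the work, as an engineer would, in place of code of your own. Each camera call takes 0.05 s, during which the arm holds its last target. There are 200 camera calls.

TASK

The wooden chopping board has been left leaning against the front of the toaster, where it would scorch: carry it over and set it down (do not drop it) leaning against the front of the bread bin, standing on its short edge on the worktop at a safe slant as it does now, facing the bin squarely and not sticking out past the bin's ends. Only then start the toaster: press its large push button fully down and let it come back up. Do not press the small button, and leave everything else on the worktop where it stands.

Things in the scene. Friction and masses are not known exactly. Their poses are not given: they have to be found in the camera images.
- board: Loose light-wood chopping board, 150 wide x 240 tall x 14 mm thick, 0.25 to 0.45 kg, standing on a short edge and leaning back 14 degrees on the toaster's front. Origin: centre of the foot edge. Own z runs 240 mm up to the middle of the top edge, y across its width, x is the face normal, towards the toaster (faces at x = -7 and 7 mm). A dark disc near a top corner is nearly flush.
- board_top (a point): Middle of the board's top edge, 240 mm up its own z from the origin.
- toaster: Fixed long black toaster, 190 deep (x) x 300 wide (y) x 160 mm tall. Origin: centre of its underside, on the worktop; its front faces its own -x. Upright front face at x = -95 mm, 125 mm tall; from its upper edge a shoulder slopes up and back at 26.6 degrees from level to x = -25, z = 160 mm; then a flat top. Two grey round push buttons stand on the shoulder.
- start_top (a point): Centre of the face of the large START button (28 mm across), on the shoulder, 75 mm along the toaster's y; moves with the button. Site z points out of the shoulder (26.6 degrees from vertical, towards the toaster's front); press along -z. The face stands 14 mm above the shoulder; a 44 mm wide black collar round it, 4 mm.
- start (a joint): Large START button's travel: 0 released, 0.006 m fully down. It springs back; it begins to move at 1.5 N and reaches the stop at 5 N.
- stop_top (a point): Centre of the pressing face of the small STOP button (18 mm across), on the same shoulder, 70 mm beside the large one, at 5 mm along the toaster's y. Not to be pressed.
- stop (a joint): Small STOP button's travel: 0 released, 0.006 m fully down; same spring.
- bin: Fixed bread bin, a white box with a flat wooden lid, 220 deep (x) x 380 wide (y) x 170 mm tall; low wooden grip (30 x 90 x 18 mm) on the lid, 30 mm behind its middle. Origin: centre of its underside, on the worktop. Its front is the upright flat face at x = -110 mm, towards the robot. It stands left or right of the toaster.
- jar: Loose glass jar with a wooden lid, 68 mm across, 95 mm tall; stands in front of one end of the bread bin. Origin: centre of its underside.
- mug: Loose white mug, 76 mm across, 85 mm tall, handle along its own +y reaching 75 mm from the axis; stands farther out in front of the bin's other end, or changes places with the jar. Origin: centre of its underside.
- mill: Loose dark wooden pepper mill, 50 mm across, 108 mm tall, beside the board in front of the toaster. Origin: centre of its underside.
- eggcup: Loose white egg cup, 48 mm across, 55 mm tall, in front of the other end of the toaster. Origin: centre of its underside.
- tin: Loose plain steel spice tin, 52 mm across, 80 mm tall, in the middle, nearer the robot. Origin: centre of its underside.
Not all that is in view belongs to the job. There is more than one size of the board; the job needs the larger.

How it is judged:
On the way, in this order (a step that is already met when the one before it is completed fails the run):
1. the board leans against the front of the bread bin, let go and at rest (angle between board's own z axis and vertical between 0.06 and 0.5 rad and height (world z) of board below 0.012 m and x of board in the frame of bin between -0.24 and -0.112 m and y of board in the frame of bin between -0.13 and 0.13 m and angle between the x axis of board and the x axis of bin, either way round below 0.6 rad and z of board_top in the frame of bin above 0.19 m and contact force between board and bin above 0.02 N and contact force between board and the fingers below 0.1 N and linear speed of board below 0.02 m/s), for 0.3 s.
2. the large button is pressed fully down (value of joint start above 0.0052 m), for 0.05 s.
3. the large button has come back up (value of joint start below 0.001 m), for 0.1 s.
At the end, for the whole second after the job is handed in: The board rests, let go, foot on the worktop, leaning back 3.5 to 28 degrees against the bin's front, square within 34 degrees, its middle within 130 mm of the bin's middle sideways, top edge over 190 mm up. The large button was then pressed at least 5.2 of 6 mm; both buttons are up (all of step 1 and value of joint each of start, stop below 0.001 m); the robot touches nothing.
It fails at once if a bystander is moved more than 20 mm (distance of any of jar, mug, mill, eggcup, tin from where it was at the start of the episode above 0.02 m).
It fails at once if a bystander is tipped over (angle between any of jar, mug, mill, eggcup, tin's own z axis and vertical above 0.5 rad).
It fails at once if the small button is pressed (value of joint stop above 0.003 m).
It fails at once if the large button is pressed before the board stands at the bread bin (value of joint start above 0.003 m and not (angle between board's own z axis and vertical between 0.06 and 0.5 rad and height (world z) of board below 0.012 m and x of board in the frame of bin between -0.24 and -0.112 m and y of board in the frame of bin between -0.13 and 0.13 m and angle between the x axis of board and the x axis of bin, either way round below 0.6 rad)).
It fails at once if the board is dropped or thrown (contact force between board and the fingers below 0.05 N and linear speed of board above 0.7 m/s).
It also fails if it takes over 51 s, if anything falls off the work surface, if the arm or the gripper's body presses on something with over 40 N, if the wrist force passes 120 N, or if a joint passes its speed limit or range.

## Working session

There is one attempt and no reset: what is moved stays moved. The work goes in short steps, Python scripts to look and compute and a tool call to move; the robot and the scene stay as the last step left them, time stands still between calls to the robot, and variables do not carry over. Pictures are saved under pics/ and viewed, at most 10 in all, crops included, and the job is handed in when it is done.

Besides the shell and the picture viewer there is one more tool, called after "Request:" in YAML: its name, and indented under it one key for each argument. step_arm: Moves the arm, as the interface text tells. Its arguments: {"type":"object","properties":{"increments":{"type":"array"},"grip_force":{"type":"number"}},"required":["increments"]}

```bash
mkdir -p pics; cat > h.py <<'E'
import numpy as np, cv2
from cell import readout, vision, ticket, nets, env
def ray(c,px):
    E=np.array(c["extrinsics"]);R=E[:3,:3];o=-R.T@E[:3,3]
    d=R.T@np.array([(px[0]-c["cx"])/c["fx"],(px[1]-c["cy"])/c["fy"],1]);return o,d/np.linalg.norm(d)
def onplane(c,px,z):
    o,d=ray(c,px);return o+d*(z-o[2])/d[2]
def proj(c,p):
    E=np.array(c["extrinsics"]);q=E[:3,:3]@np.array(p)+E[:3,3];return np.array([c["fx"]*q[0]/q[2]+c["cx"],c["fy"]*q[1]/q[2]+c["cy"]])
def tri(rs):
    A=0;b=0;
    for o,d in rs:
        P=np.eye(3)-np.outer(d,d);A=A+P;b=b+P@o
    x=np.linalg.solve(A,b);return x,[np.linalg.norm((np.eye(3)-np.outer(d,d))@(x-o)) for o,d in rs]
E
python3 - <<'E'
from h import *
np.set_printoptions(precision=3,suppress=True)
C={n:vision.camera(n) for n in("scene","top")}
for n,c in C.items():
    cv2.imwrite(f"pics/{n}0.png",c["image"][:,:,::-1]); print(n,c["fx"],ray(c,(320,200)))
print(env.tcp_to_grasp)
for l in "board board_top toaster start_top stop_top bin jar mug mill eggcup tin".split():
    r=[]
    for n,c in C.items():
        t=nets.tip_of(n,l)
        print(l,n,[(round(d["p"],2),np.array(d["location"])*[640,400]) for d in t[:3]])
        if t: r.append(ray(c,np.array(t[0]["location"])*[640,400]))
    if len(r)==2: print("   ",*tri(r))
print(readout.get_state())
E
```

```text
scene 395.5452135930835 (array([0.487, 0.564, 1.086]), array([ 0.012, -0.549, -0.836]))
top 425.2633726958894 (array([ 0.371, -0.032,  1.374]), array([ 0.09 ,  0.006, -0.996]))
0.0187
board scene [(0.86, array([323.2 , 320.32])), (0.84, array([379.008, 306.68 ])), (0.48, array([329.28, 394.88]))]
board top [(0.9, array([237.376, 201.92 ])), (0.86, array([254.016, 248.08 ]))]
    [0.489 0.245 0.004] [np.float64(0.0037994532311148702), np.float64(0.0037994532311146677)]
board_top scene [(0.74, array([378.88, 367.4 ])), (0.58, array([294.208, 286.8  ]))]
board_top top [(0.89, array([217.408, 175.48 ])), (0.73, array([200.704, 250.32 ]))]
    [0.46  0.331 0.172] [np.float64(0.1144191289064414), np.float64(0.11441912890644117)]
toaster scene [(0.76, array([273.6, 320.8])), (0.39, array([289.792, 337.12 ]))]
toaster top [(0.94, array([235.2, 161.8]))]
    [0.622 0.251 0.008] [np.float64(0.001832317711748717), np.float64(0.0018323177117486951)]
start_top scene [(0.46, array([289.408, 337.32 ]))]
start_top top [(0.6, array([197.12, 175.68]))]
    [0.56  0.331 0.154] [np.float64(0.00223037630
[... 917 characters left out ...]
, 244.4  ]))]
tin top [(0.51, array([309.888, 224.4  ]))]
    [0.412 0.012 0.002] [np.float64(0.003944498988380756), np.float64(0.00394449898838078)]
{'time': 1.2, 'q': array([-1.123,  0.689, -0.195,  1.565,  0.157,  0.902, -0.215]), 'joint_velocities': array([-0.001, -0.   , -0.001,  0.001, -0.   ,  0.001,  0.001]), 'effort': array([  0.   , -53.955,  -1.267, -15.888,   0.01 ,   0.001,  -0.   ]), 'eef_pos': array([0.251, 0.572, 0.231]), 'ee_rot': array([[-0.916,  0.402,  0.   ],
       [ 0.402,  0.916,  0.   ],
       [ 0.   ,  0.   , -1.   ]]), 'wrist_force': array([-0.383,  0.776,  1.216]), 'torque': array([0.01 , 0.011, 0.021]), 'gripper_force': 0.0, 'gripper_width': 0.08562538915599534}
```

View pics/top0.png

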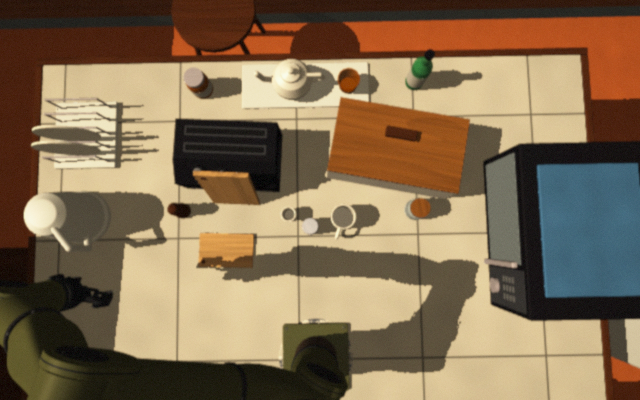

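View pics/scene0.png

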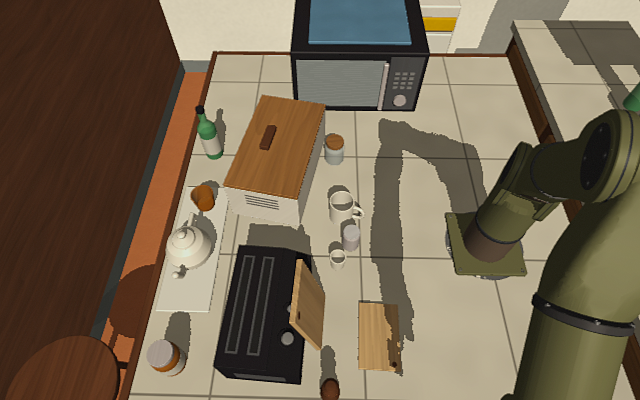

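```bash
cat > fit.py <<'E'
from h import *
from scipy.optimize import minimize
def Rz(a): return np.array([[np.cos(a),-np.sin(a),0],[np.sin(a),np.cos(a),0],[0,0,1.]])
def box(x0,x1,y0,y1,z0,z1): return np.array([[x,y,z] for x in(x0,x1) for y in(y0,y1) for z in(z0,z1)])
t=np.radians(14);RB=np.array([[np.cos(t),0,np.sin(t)],[0,1,0],[-np.sin(t),0,np.cos(t)]])
M=dict(bin=box(-.11,.11,-.19,.19,0,.17),
 toaster=np.vstack([box(-.095,.095,-.15,.15,0,.125),box(-.025,.095,-.15,.15,0,.16)]),
 board=box(-.007,.007,-.075,.075,0,.24)@RB.T+[0,0,.0017])
def sil(c,P,p):
    W=P@Rz(p[2]).T+[p[0],p[1],0]
    pts=np.array([proj(c,w) for w in W],np.float32)
    m=np.zeros((400,640),np.uint8);cv2.fillConvexPoly(m,cv2.convexHull((pts*16).astype(np.int32)),1,shift=4);return m>0
def fit(cams,P,masks,p0,occl=None):
    def f(p):
        s=0
        for n in masks:
            h=sil(cams[n],P,p);m=masks[n];v=~occl[n] if occl else np.ones_like(m)
            s-=(h&m&v).sum()/((h|m)&v).sum()
        return s
    best=minimize(f,p0,method="Nelder-Mead",options=dict(initial_simplex=np.array(p0)+np.array([[0,0,0],[.03,0,0],[0,.03,0],[0,0,.12]])))
    best=minimize(f,best.x,method="Nelder-Mead",options=dict(initial_simplex=best.x+np.array([[0,0,0],[-.01,0,0],[0,-.01,0],[0,0,-.05]])))
    return best.x,best.fun/len(masks)
E
python3 - <<'E'
from fit import *
np.set_printoptions(precision=3,suppress=True)
C={n:vision.camera(n) for n in("scene","top")}
mk={}
for l in("bin","board","toaster"):
    mk[l]={}
    for n in C:
        r=nets.regions_of(n,l)
        print(l,n,[(round(d["p"],2),d["mask"].sum(),np.array(d["location"])*[640,400]) for d in r[:3]])
        b=[d for d in r if d["p"]>.3]
        if l=="board": # the one nearer the toaster
            b=[d for d in r if np.linalg.norm(np.array(d["location"])*[640,400]-dict(scene=(308,305),top=(228,187))[n])<25]
        if b: mk[l][n]=b[0]["mask"]
for l,p0 in(("bin",(.63,-.3,-.15)),("board",(.49,.245,0)),("toaster",(.62,.25,0))):
    if mk[l]:
        oc=mk["board"] if l=="toaster" else None
        p,s=fit(C,M[l],mk[l],p0,oc);print(l,p,s)
        for n in mk[l]: print("  ",n,*fit(C,M[l],{n:mk[l][n]},p,oc))
        for n,c in C.items():
            cs,_=cv2.findContours(sil(c,M[l],p).astype(np.uint8),0,1)
            im=c["image"];c["image"]=cv2.drawContours(np.ascontiguousarray(im),cs,-1,(255,0,255),1)
a=C["top"]["image"][80:240,160:490];cv2.imwrite("pics/f1.png",cv2.resize(a[:,:,::-1],None,fx=2.4,fy=2.4))
b=C["scene"]["image"][80:400,180:400];cv2.imwrite("pics/f2.png",cv2.resize(b[:,:,::-1],None,fx=1.8,fy=1.8))
E
```

```text
bin scene [(0.69, np.int64(9694), array([274.816, 159.4  ]))]
bin top [(0.94, np.int64(10848), array([396.8 , 145.68]))]
board scene [(0.74, np.int64(2704), array([380.416, 339.   ])), (0.73, np.int64(2111), array([308.928, 305.8  ]))]
board top [(0.74, np.int64(1647), array([229.696, 184.4  ]))]
toaster scene [(0.64, np.int64(9943), array([261.824, 320.68 ]))]
toaster top [(0.72, np.int64(6434), array([228.8, 152. ]))]
bin [ 0.637 -0.254 -0.195] -0.9697382566166541
   scene [ 0.637 -0.255 -0.193] -0.9750402576489533
   top [ 0.637 -0.253 -0.194] -0.9662300632629421
board [ 0.492  0.246 -0.03 ] -0.9145662418934072
   scene [ 0.493  0.246 -0.021] -0.9344552701505757
   top [ 0.493  0.25  -0.112] -0.9309564233163554
toaster [ 0.625  0.251 -0.057] -0.9716457407633878
   scene [ 0.624  0.251 -0.061] -0.9796804103373447
   top [ 0.625  0.251 -0.058] -0.9663512092534174
```

View pics/f1.png

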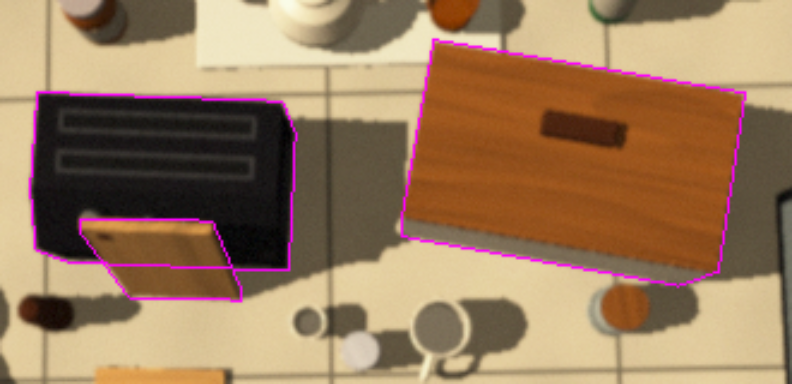

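View pics/f2.png

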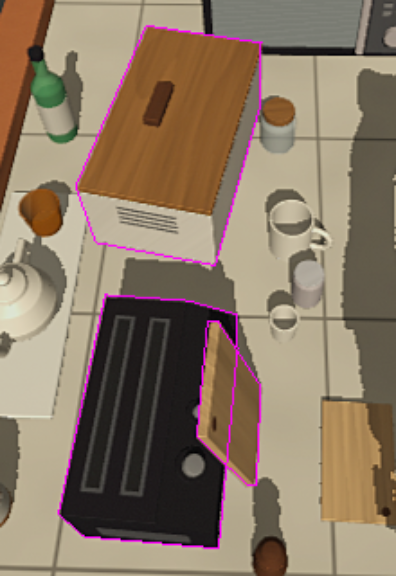

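Top and scene crops: the fitted outlines (magenta) match bin, toaster and board well. The small flat board near (227,250) in the top view is the decoy. Next I'll plan the approach and locate the jar and mug better.

```bash
cat > plan.py <<'E'
from fit import *
from scipy.spatial.transform import Rotation as Ro
np.set_printoptions(precision=3,suppress=True)
def toolR(psi,t): # tool y = board x, tool x = board y, tool z = -board z
    R=Rz(psi)@np.array([[np.cos(t),0,np.sin(t)],[0,1,0],[-np.sin(t),0,np.cos(t)]])
    return np.c_[R[:,1],R[:,0],-R[:,2]]
def bz(psi,t): return -toolR(psi,t)[:,2]
def rows(p0,R0,p1,R1,n=None,hand=1,s=1):
    w=Ro.from_matrix(R0.T@R1).as_rotvec()
    k=max(np.degrees(np.linalg.norm(w))/8,np.abs(np.array(p1)-p0).max()*1.2/.025)
    n=n or int(np.ceil(k/s+.01)); out=[];R=R0;a=np.zeros(3);b=np.zeros(3)
    for i in range(n):
        d=R.T@(np.array(p1)-p0)/n
        out.append([round(float(x),2) for x in [*(np.degrees(w)/n/8),*(d/.025),hand]]);R=R@Ro.from_rotvec(w/n).as_matrix()
    return out
E
python3 - <<'E'
from plan import *
C={n:vision.camera(n) for n in("scene","top")}
th=np.linspace(0,6.28,24)
for l,r,h,p0 in(("jar",.034,.095,(.468,-.323,0)),):
    P=np.array([[r*np.cos(a),r*np.sin(a),z] for a in th for z in(0,h)])
    mk={n:nets.regions_of(n,l)[0]["mask"] for n in C if nets.regions_of(n,l)}
    print(l,*fit(C,P,mk,p0))
P=np.vstack([[[.038*np.cos(a),.038*np.sin(a),z] for a in th for z in(0,.085)],[[0.005,.075,.06],[-.005,.075,.06],[0,.075,.025]]])
mk={n:nets.regions_of(n,"mug")[0]["mask"] for n in C}
print("mug",*fit(C,P,mk,(.445,-.09,2.8)))
s=readout.get_state();p=s["eef_pos"];R=s["ee_rot"];print(s["time"])
psi,t=-.05,np.radians(14);R1=toolR(psi,t);g=np.array([.492,.246,.0017])+bz(psi,t)*.202
pre=g+.09*bz(psi,t);print("grasp",g,"pre",pre)
up=p+[0,0,.08]
print(rows(p,R,up,R));print(rows(up,R,pre,R1));print(rows(pre,R1,g,R1))
E
```

```text
jar [ 0.459 -0.321  0.111] -0.8892341245114146
mug [ 0.436 -0.092  2.832] -0.7503832004904967
2.0
grasp [0.541 0.244 0.198] pre [0.563 0.242 0.285]
[[0.0, 0.0, 0.0, -0.0, 0.0, -0.8, 1.0], [0.0, 0.0, 0.0, -0.0, 0.0, -0.8, 1.0], [0.0, 0.0, 0.0, -0.0, 0.0, -0.8, 1.0], [0.0, 0.0, 0.0, -0.0, 0.0, -0.8, 1.0]]
[[0.1, 0.07, 0.54, -1.04, -0.44, 0.07, 1.0], [0.1, 0.07, 0.54, -1.07, -0.36, 0.06, 1.0], [0.1, 0.07, 0.54, -1.1, -0.28, 0.06, 1.0], [0.1, 0.07, 0.54, -1.12, -0.2, 0.05, 1.0], [0.1, 0.07, 0.54, -1.13, -0.11, 0.04, 1.0], [0.1, 0.07, 0.54, -1.13, -0.02, 0.03, 1.0], [0.1, 0.07, 0.54, -1.13, 0.06, 0.02, 1.0], [0.1, 0.07, 0.54, -1.13, 0.15, 0.01, 1.0], [0.1, 0.07, 0.54, -1.11, 0.23, -0.0, 1.0], [0.1, 0.07, 0.54, -1.09, 0.31, -0.02, 1.0], [0.1, 0.07, 0.54, -1.06, 0.39, -0.03, 1.0], [0.1, 0.07, 0.54, -1.03, 0.47, -0.05, 1.0], [0.1, 0.07, 0.54, -0.99, 0.55, -0.06, 1.0], [0.1, 0.07, 0.54, -0.95, 0.62, -0.08, 1.0], [0.1, 0.07, 0.54, -0.9, 0.69, -0.1, 1.0], [0.1, 0.07, 0.54, -0.84, 0.75, -0.12, 1.0]]
[[0.0, 0.0, 0.0, -0.0, 0.0, 0.72, 1.0], [0.0, 0.0, 0.0, -0.0, 0.0, 0.72, 1.0], [0.0, 0.0, 0.0, -0.0, 0.0, 0.72, 1.0], [0.0, 0.0, 0.0, -0.0, 0.0, 0.72, 1.0], [0.0, 0.0, 0.0, -0.0, 0.0, 0.72, 1.0]]
```

Request:
step_arm:
  increments:
    - [[0,0,0,0,0,-0.8,1],[0,0,0,0,0,-0.8,1],[0,0,0,0,0,-0.8,1],[0,0,0,0,0,-0.8,1]]
  grip_force: 40

```text
time: 2.4
eef_pos: [0.2513, 0.5722, 0.3121]
ee_rot: [[-0.916, 0.402, -0.0], [0.402, 0.916, -0.0], [0.0, -0.0, -1.0]]
wrist_force: [-0.5, 0.0, 1.0]
gripper_width: 0.0854
gripper_force: 0.0
```

Request:
step_arm:
  increments:
    - [[0.08,0.06,0.43,-0.83,-0.35,0.06,1],[0.08,0.06,0.43,-0.85,-0.3,0.05,1],[0.08,0.06,0.43,-0.87,-0.25,0.05,1],[0.08,0.06,0.43,-0.88,-0.2,0.04,1],[0.08,0.06,0.43,-0.89,-0.14,0.04,1],[0.08,0.06,0.43,-0.9,-0.09,0.03,1],[0.08,0.06,0.43,-0.9,-0.04,0.03,1],[0.08,0.06,0.43,-0.9,0.02,0.02,1],[0.08,0.06,0.43,-0.9,0.07,0.02,1],[0.08,0.06,0.43,-0.9,0.12,0.01,1],[0.08,0.06,0.43,-0.89,0.17,0,1],[0.08,0.06,0.43,-0.88,0.22,0,1],[0.08,0.06,0.43,-0.87,0.27,-0.01,1],[0.08,0.06,0.43,-0.85,0.33,-0.02,1],[0.08,0.06,0.43,-0.83,0.38,-0.04,1],[0.08,0.06,0.43,-0.8,0.43,-0.05,1],[0.08,0.06,0.43,-0.77,0.47,-0.06,1],[0.08,0.06,0.43,-0.74,0.52,-0.08,1],[0.08,0.06,0.43,-0.71,0.56,-0.09,1],[0.08,0.06,0.43,-0.68,0.6,-0.1,1]]

```text
time: 4.4
eef_pos: [0.5588, 0.2398, 0.28]
ee_rot: [[0.055, 0.964, -0.259], [0.998, -0.05, 0.024], [0.01, -0.26, -0.966]]
wrist_force: [0.3, 0.5, -0.1]
gripper_width: 0.0853
gripper_force: 0.0
```

```bash
python3 - <<'E'
from plan import *
s=readout.get_state();p=s["eef_pos"];R=s["ee_rot"];print(s["time"],p,R,s["q"])
psi,t=-.05,np.radians(14);R1=toolR(psi,t);g=np.array([.492,.246,.0017])+bz(psi,t)*.202
pre=g+.09*bz(psi,t)
print(rows(p,R,pre,R1,2));print(rows(pre,R1,g,R1))
C={n:vision.camera(n) for n in("scene","top")}
a=C["top"]["image"][100:240,150:310];b=C["scene"]["image"][200:380,220:400]
cv2.imwrite("pics/g1.png",np.hstack([cv2.resize(a,(480,420)),cv2.resize(b,(420,420))])[:,:800,::-1])
E
```

```text
4.4 [0.559 0.24  0.28 ] [[ 0.055  0.964 -0.259]
 [ 0.998 -0.05   0.024]
 [ 0.01  -0.26  -0.966]] [-0.45   0.741  0.078  1.322 -0.179  1.32  -0.374]
[[-0.07, -0.04, -0.01, 0.06, 0.04, -0.12, 1.0], [-0.07, -0.04, -0.01, 0.06, 0.04, -0.12, 1.0]]
[[0.0, 0.0, 0.0, -0.0, 0.0, 0.72, 1.0], [0.0, 0.0, 0.0, -0.0, 0.0, 0.72, 1.0], [0.0, 0.0, 0.0, -0.0, 0.0, 0.72, 1.0], [0.0, 0.0, 0.0, -0.0, 0.0, 0.72, 1.0], [0.0, 0.0, 0.0, -0.0, 0.0, 0.72, 1.0]]
```

View pics/g1.png

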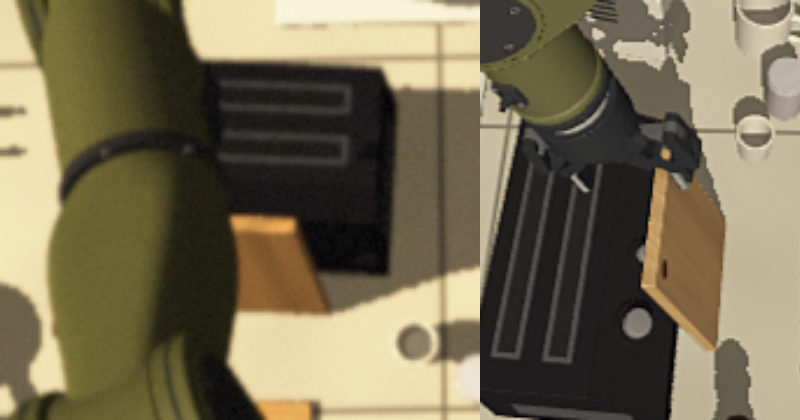

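The picture shows the open fingers above the board's top edge, one on each side of it, with the button clear. Going down.

Request:
step_arm:
  increments:
    - [[-0.07,-0.04,-0.01,0.06,0.04,-0.12,1],[-0.07,-0.04,-0.01,0.06,0.04,-0.12,1],[0,0,0,0,0,0.72,1],[0,0,0,0,0,0.72,1],[0,0,0,0,0,0.72,1],[0,0,0,0,0,0.72,1],[0,0,0,0,0,0.72,1],[0,0,0,0,0,0,1]]

```text
time: 5.3
eef_pos: [0.5374, 0.2456, 0.1967]
ee_rot: [[0.043, 0.969, -0.245], [0.999, -0.042, 0.01], [-0.001, -0.245, -0.97]]
wrist_force: [0.0, 0.1, 0.7]
gripper_width: 0.0854
gripper_force: 0.0
```

Request:
step_arm:
  increments:
    - [[0,0,0,0,0,0,-1],[0,0,0,0,0,0,-1],[0,0,0,0,0,0,-1],[0,0,0,0,0,0,-1],[0,0,0,0,0,0,-1],[0,0,0,0,0,0,-1],[0,0,0,0,0,0,-1],[0,0,0,0,0,0,-1]]

```text
time: 6.1
eef_pos: [0.5396, 0.2443, 0.1986]
ee_rot: [[0.047, 0.969, -0.242], [0.999, -0.046, 0.012], [0.0, -0.242, -0.97]]
wrist_force: [-0.9, 0.3, 5.1]
gripper_width: 0.013
gripper_force: 39.3
```

Request:
step_arm:
  increments:
    - [[0,0,0,0,-0.4,-0.4,-1],[0,0,0,0,-0.4,-0.78,-1],[0,0,0,0,-0.4,-0.78,-1],[0,0,0,0,-0.3,-0.78,-1],[0,0,0,0,-0.3,-0.78,-1],[0,0,0,0,-0.2,-0.78,-1],[0,0,0,0,-0.2,-0.78,-1],[0,0,0,0,-0.2,-0.78,-1],[0,0,0,0,0,0,-1]]

```text
time: 7.0
eef_pos: [0.5186, 0.2456, 0.3571]
ee_rot: [[0.047, 0.971, -0.234], [0.999, -0.045, 0.014], [0.003, -0.235, -0.972]]
wrist_force: [-0.2, 0.1, -4.5]
gripper_width: 0.0135
gripper_force: 39.9
```

```bash
python3 - <<'E'
from plan import *
C={n:vision.camera(n) for n in("scene","top")}
s=readout.get_state();p=s["eef_pos"];R=s["ee_rot"];print(s["time"],p,R,s["wrist_force"],s["gripper_width"])
# board in hand relative to the tool: predicted silhouettes vs mask in scene
B=box(-.007,.007,-.075,.075,0,.24)
for n in C:
    r=nets.regions_of(n,"board");print(n,[(round(d["p"],2),d["mask"].sum(),np.array(d["location"])*[640,400]) for d in r])
im=np.ascontiguousarray(C["scene"]["image"])
for x,y,z in B:
    w=p+R[:,1]*x+R[:,0]*y-R[:,2]*(z-.202)
    u=proj(C["scene"],w);cv2.circle(im,tuple(int(v) for v in u.round()),2,(255,0,255),-1)
cv2.imwrite("pics/l1.png",cv2.resize(im[150:400,200:500,::-1],None,fx=2.4,fy=2.4))
psi=-.195;t=np.radians(12)
Rb=Rz(psi);f=np.array([.637,-.254,0])+Rb@[-.110-.17*np.tan(t)-.0072-.003,.036,0]
g=f+bz(psi,t)*.202;print("foot",f,"g",g)
R1=toolR(psi,t);pre=g+[0,0,.13]-Rb[:,0]*.03;print("pre",pre)
print(rows(p,R,pre,R1,24,-1))
E
```

```text
7.1 [0.517 0.245 0.354] [[ 0.047  0.97  -0.24 ]
 [ 0.999 -0.045  0.011]
 [-0.    -0.24  -0.971]] [-0.976 -0.191 -4.403] 0.013466419443521057
scene [(0.81, np.int64(1994), array([317.504, 294.   ])), (0.78, np.int64(2783), array([380.8 , 337.68])), (0.49, np.int64(270), array([337.728, 259.2  ]))]
top [(0.7, np.int64(1119), array([228.992, 190.12 ]))]
foot [ 0.491 -0.188  0.   ] g [ 0.532 -0.197  0.198]
pre [ 0.502 -0.191  0.328]
[[-0.01, 0.01, 0.04, -0.73, 0.02, 0.04, -1.0], [-0.01, 0.01, 0.04, -0.73, 0.02, 0.04, -1.0], [-0.01, 0.01, 0.04, -0.73, 0.03, 0.04, -1.0], [-0.01, 0.01, 0.04, -0.73, 0.03, 0.04, -1.0], [-0.01, 0.01, 0.04, -0.73, 0.04, 0.04, -1.0], [-0.01, 0.01, 0.04, -0.73, 0.04, 0.04, -1.0], [-0.01, 0.01, 0.04, -0.73, 0.05, 0.04, -1.0], [-0.01, 0.01, 0.04, -0.73, 0.05, 0.03, -1.0], [-0.01, 0.01, 0.04, -0.73, 0.05, 0.03, -1.0], [-0.01, 0.01, 0.04, -0.72, 0.06, 0.03, -1.0], [-0.01, 0.01, 0.04, -0.72, 0.06, 0.03, -1.0], [-0.01, 0.01, 0.04, -0.72, 0.07, 0.03, -1.0], [-0.01, 0.01, 0.04, -0.72, 0.07, 0.03, -1.0], [-0.01, 0.01, 0.04, -0.72, 0.08, 0.03, -1.0], [-0.01, 0.01, 0.04, -0.72, 0.08, 0.03, -1.0], [-0.01, 0.01, 0.04, -0.72, 0.08, 0.03, -1.0], [-0.01, 0.01, 0.04, -0.72, 0.09, 0.03, -1.0], [-0.01, 0.01, 0.04, -0.72, 0.09, 0.03, -1.0], [-0.01, 0.01, 0.04, -0.72, 0.1, 0.02, -1.0], [-0.01, 0.01, 0.04, -0.72, 0.1, 0.02, -1.0], [-0.01, 0.01, 0.04, -0.72, 0.11, 0.02, -1.0], [-0.01, 0.01, 0.04, -0.72, 0.11, 0.02, -1.0], [-0.01, 0.01, 0.04, -0.72, 0.11, 0.02, -1.0], [-0.01, 0.01, 0.04, -0.72, 0.12, 0.02, -1.0]]
```

View pics/l1.png

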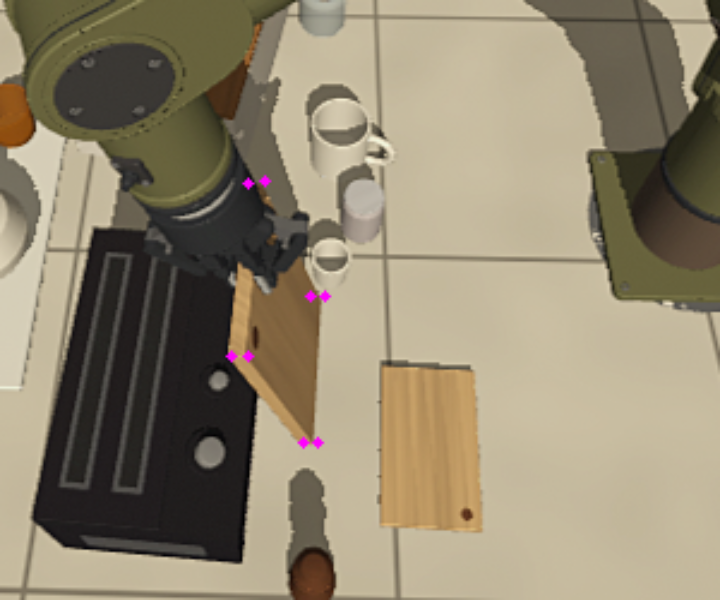

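The picture shows the board held upright in the fingers and its corners match the predicted dots. Carrying it over.

Request:
step_arm:
  increments:
    - [[-0.01,0.01,0.04,-0.4,0.02,0.04,-1],[-0.01,0.01,0.04,-0.73,0.02,0.04,-1],[-0.01,0.01,0.04,-0.8,0.03,0.04,-1],[-0.01,0.01,0.04,-0.8,0.03,0.04,-1],[-0.01,0.01,0.04,-0.8,0.04,0.04,-1],[-0.01,0.01,0.04,-0.8,0.04,0.04,-1],[-0.01,0.01,0.04,-0.8,0.05,0.04,-1],[-0.01,0.01,0.04,-0.8,0.05,0.03,-1],[-0.01,0.01,0.04,-0.8,0.06,0.03,-1],[-0.01,0.01,0.04,-0.8,0.06,0.03,-1],[-0.01,0.01,0.04,-0.8,0.07,0.03,-1],[-0.01,0.01,0.04,-0.8,0.07,0.03,-1],[-0.01,0.01,0.04,-0.8,0.08,0.03,-1],[-0.01,0.01,0.04,-0.8,0.08,0.03,-1],[-0.01,0.01,0.04,-0.8,0.09,0.03,-1],[-0.01,0.01,0.04,-0.8,0.09,0.03,-1],[-0.01,0.01,0.04,-0.8,0.1,0.03,-1],[-0.01,0.01,0.04,-0.8,0.1,0.03,-1],[-0.01,0.01,0.04,-0.8,0.11,0.02,-1],[-0.01,0.01,0.04,-0.8,0.11,0.02,-1]]

```text
time: 9.2
eef_pos: [0.5046, -0.1455, 0.3312]
ee_rot: [[0.162, 0.964, -0.21], [0.987, -0.158, 0.037], [0.002, -0.213, -0.977]]
wrist_force: [0.6, -0.5, -3.7]
gripper_width: 0.0136
gripper_force: 39.9
```

Request:
step_arm:
  increments:
    - [[-0.01,0.01,0.04,-0.7,0.11,0.02,-1],[-0.01,0.01,0.04,-0.4,0.12,0.02,-1],[0,0,0,0,0,0,-1]]

```text
time: 9.5
eef_pos: [0.5055, -0.1741, 0.3288]
ee_rot: [[0.176, 0.962, -0.207], [0.984, -0.171, 0.038], [0.001, -0.211, -0.978]]
wrist_force: [1.0, -0.5, -3.8]
gripper_width: 0.0137
gripper_force: 39.9
```

```bash
python3 - <<'E'
from plan import *
C={n:vision.camera(n) for n in("scene","top")}
s=readout.get_state();p=s["eef_pos"];R=s["ee_rot"];print(s["time"],p,R,s["wrist_force"],s["gripper_width"])
B=box(-.007,.007,-.075,.075,0,.24);ims=[]
psi=-.195;t=np.radians(12)
Rb=Rz(psi);f=np.array([.637,-.254,0])+Rb@[-.110-.17*np.tan(t)-.0072-.003,.036,0]
g=f+bz(psi,t)*.202;R1=toolR(psi,t)
im=np.ascontiguousarray(C["scene"]["image"])
for x,y,z in B:
    for pp,RR,col in((p,R,(255,0,255)),(g,R1,(0,0,255))):
        u=proj(C["scene"],pp+RR[:,1]*x+RR[:,0]*y-RR[:,2]*(z-.202));cv2.circle(im,tuple(int(v) for v in u.round()),1,col,-1)
cv2.imwrite("pics/m1.png",cv2.resize(im[60:260,200:420,::-1],None,fx=2.8,fy=2.8))
m1=g+[0,0,.012]-Rb[:,0]*.012;print("g",g,"m1",m1)
print(rows(p,R,m1,R1,14,-1))
E
```

```text
9.6 [ 0.506 -0.171  0.329] [[ 0.172  0.963 -0.207]
 [ 0.985 -0.167  0.04 ]
 [ 0.004 -0.211 -0.977]] [-0.374  0.609 -5.038] 0.013509568284127173
g [ 0.532 -0.197  0.198] m1 [ 0.52  -0.194  0.21 ]
[[-0.0, 0.0, 0.01, -0.06, 0.12, 0.32, -1.0], [-0.0, 0.0, 0.01, -0.06, 0.12, 0.32, -1.0], [-0.0, 0.0, 0.01, -0.06, 0.12, 0.32, -1.0], [-0.0, 0.0, 0.01, -0.06, 0.12, 0.32, -1.0], [-0.0, 0.0, 0.01, -0.06, 0.12, 0.32, -1.0], [-0.0, 0.0, 0.01, -0.06, 0.12, 0.32, -1.0], [-0.0, 0.0, 0.01, -0.06, 0.12, 0.32, -1.0], [-0.0, 0.0, 0.01, -0.06, 0.12, 0.32, -1.0], [-0.0, 0.0, 0.01, -0.06, 0.12, 0.32, -1.0], [-0.0, 0.0, 0.01, -0.06, 0.12, 0.32, -1.0], [-0.0, 0.0, 0.01, -0.06, 0.12, 0.32, -1.0], [-0.0, 0.0, 0.01, -0.06, 0.12, 0.32, -1.0], [-0.0, 0.0, 0.01, -0.06, 0.12, 0.32, -1.0], [-0.0, 0.0, 0.01, -0.06, 0.12, 0.32, -1.0]]
```

View pics/m1.png

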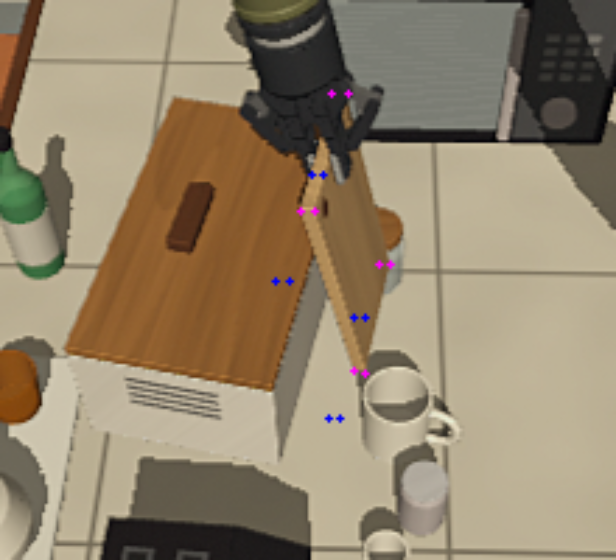

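The picture shows the board over the bin's front, clear of mug and jar; the blue dots mark the target. Lowering.

Request:
step_arm:
  increments:
    - [[0,0,0.01,-0.06,0.12,0.32,-1],[0,0,0.01,-0.06,0.12,0.32,-1],[0,0,0.01,-0.06,0.12,0.32,-1],[0,0,0.01,-0.06,0.12,0.32,-1],[0,0,0.01,-0.06,0.12,0.32,-1],[0,0,0.01,-0.06,0.12,0.32,-1],[0,0,0.01,-0.06,0.12,0.32,-1],[0,0,0.01,-0.06,0.12,0.32,-1],[0,0,0.01,-0.06,0.12,0.32,-1],[0,0,0.01,-0.06,0.12,0.32,-1],[0,0,0.01,-0.06,0.12,0.32,-1],[0,0,0.01,-0.06,0.12,0.32,-1],[0,0,0.01,-0.06,0.12,0.32,-1],[0,0,0.01,-0.06,0.12,0.32,-1],[0,0,0,0,0,0,-1]]

```text
time: 11.1
eef_pos: [0.5186, -0.1959, 0.2093]
ee_rot: [[0.192, 0.959, -0.209], [0.981, -0.188, 0.039], [-0.002, -0.213, -0.977]]
wrist_force: [-0.3, -0.5, -3.8]
gripper_width: 0.0135
gripper_force: 39.9
```

```bash
python3 - <<'E'
from plan import *
c=vision.camera("scene")
s=readout.get_state();p=s["eef_pos"];R=s["ee_rot"];print(s["time"],p,R,s["wrist_force"])
print("foot",p+R[:,2]*.202, "bin frame",Rz(-.195).T@(p+R[:,2]*.202-[.637,-.254,0]), "top back",Rz(-.195).T@(p-R[:,2]*.038-[.637,-.254,0]))
print(R.T@[0,0,-1], R.T@Rz(-.195)[:,0])
E
```

```text
11.15 [ 0.519 -0.196  0.21 ] [[ 0.192  0.959 -0.208]
 [ 0.981 -0.188  0.039]
 [-0.002 -0.212 -0.977]] [ 0.548 -0.336 -3.564]
foot [ 0.477 -0.188  0.013] bin frame [-0.17   0.034  0.013] top back [-0.119  0.034  0.247]
[0.002 0.212 0.977] [-0.002  0.977 -0.212]
```

Request:
step_arm:
  increments:
    - [[0,0,0,0,0.18,0.083,-1],[0,0,0,0,0.18,0.083,-1],[0,0,0,0,0.18,0.083,-1],[0,0,0,0,0.02,0.08,-1],[0,0,0,0,0,0,-1]]

```text
time: 11.65
eef_pos: [0.5319, -0.1982, 0.2004]
ee_rot: [[0.191, 0.96, -0.205], [0.982, -0.187, 0.038], [-0.002, -0.209, -0.978]]
wrist_force: [1.2, 0.9, 1.9]
gripper_width: 0.0134
gripper_force: 40.7
```

Request:
step_arm:
  increments:
    - [[0,0,0,0,0.08,-0.01,-1],[0,0,0,0,0.08,-0.01,-1],[0,0,0,0,0,0,-1]]

```text
time: 11.95
eef_pos: [0.5323, -0.1984, 0.2001]
ee_rot: [[0.192, 0.958, -0.213], [0.981, -0.188, 0.04], [-0.001, -0.217, -0.976]]
wrist_force: [-5.0, 2.6, 8.4]
gripper_width: 0.0134
gripper_force: 41.3
```

Request:
step_arm:
  increments:
    - [[0,0,0,0,0.08,-0.01,-1],[0,0,0,0,0,0,-1]]

```text
time: 12.15
eef_pos: [0.5325, -0.1984, 0.1998]
ee_rot: [[0.192, 0.957, -0.216], [0.981, -0.188, 0.041], [-0.001, -0.22, -0.975]]
wrist_force: [-8.4, 3.3, 9.7]
gripper_width: 0.0136
gripper_force: 41.5
```

Force builds up with no motion, so the board is on the bin. I'll ease off and open.

Request:
step_arm:
  increments:
    - [[0,0,0,0,-0.08,-0.04,-1],[0,0,0,0,0,0,-0.6],[0,0,0,0,0,0,-0.5],[0,0,0,0,0,0,-0.4],[0,0,0,0,0,0,-0.2],[0,0,0,0,0,0,0],[0,0,0,0,0,0,0.3],[0,0,0,0,0,0,0.6],[0,0,0,0,0,0,1],[0,0,0,0,0,0,1]]

```text
time: 13.15
eef_pos: [0.5351, -0.199, 0.2005]
ee_rot: [[0.192, 0.959, -0.207], [0.981, -0.188, 0.039], [-0.002, -0.211, -0.978]]
wrist_force: [0.8, -0.1, 0.7]
gripper_width: 0.0849
gripper_force: 0.0
```

```bash
python3 - <<'E'
from plan import *
C={n:vision.camera(n) for n in("scene","top")}
s=readout.get_state();p=s["eef_pos"];R=s["ee_rot"];print(s["time"],p,s["wrist_force"],s["gripper_width"])
im=np.ascontiguousarray(C["scene"]["image"])
psi=-.195;t=np.radians(12.3);f=p*0+[.637,-.254,0]+Rz(psi)@[-.110-.17*np.tan(t)-.0072,.034,0]
R1=toolR(psi,t)
for x,y,z in box(-.007,.007,-.075,.075,0,.24):
    u=proj(C["scene"],f+R1[:,1]*x+R1[:,0]*y-R1[:,2]*z);cv2.circle(im,tuple(int(v) for v in u.round()),1,(255,0,255),-1)
cv2.imwrite("pics/n1.png",cv2.resize(im[60:260,200:420,::-1],None,fx=2.8,fy=2.8))
E
```

```text
13.25 [ 0.535 -0.199  0.201] [-1.165 -0.47   0.448] 0.08544137729194702
```

View pics/n1.png

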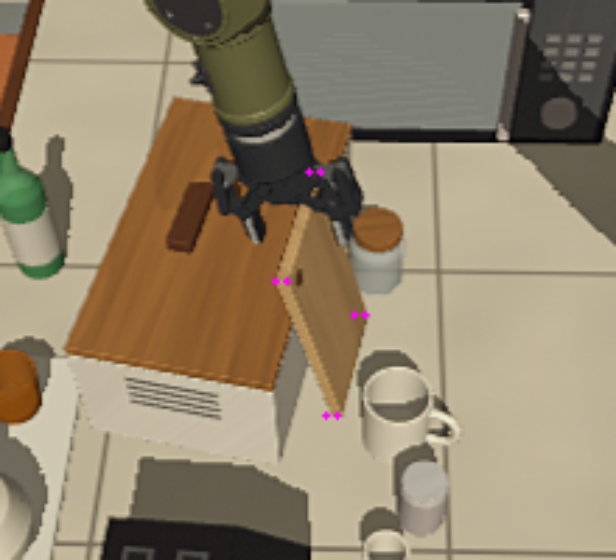

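Picture: the board stands leaning on the bin's front with its foot corner at about (335,410), clear of the mug. Retreating along the board, then measuring the button again.

Request:
step_arm:
  increments:
    - [[0,0,0,0,0,-0.3,1],[0,0,0,0,0,-0.7,1],[0,0,0,0,0,-0.9,1],[0,0,0,0,0,-0.9,1],[0,0,0,0,0,-0.9,-1],[0,0,0,0,0,-0.9,-1],[0,0,0,0,0,0,-1]]

```text
time: 13.95
eef_pos: [0.5612, -0.2043, 0.3163]
ee_rot: [[0.191, 0.961, -0.2], [0.982, -0.188, 0.036], [-0.003, -0.203, -0.979]]
wrist_force: [0.9, -0.2, 0.1]
gripper_width: 0.0439
gripper_force: 0.0
```

```bash
python3 - <<'E'
from plan import *
C={n:vision.camera(n) for n in("scene","top")}
s=readout.get_state();p=s["eef_pos"];R=s["ee_rot"];print(s["time"],p,s["q"])
for l in("start_top","stop_top"):
    r=[]
    for n in C:
        q=nets.tip_of(n,l);print(l,n,[(round(d["p"],2),np.array(d["location"])*[640,400]) for d in q[:3]])
        if q: r.append(ray(C[n],np.array(q[0]["location"])*[640,400]))
    if len(r)==2:
        x,e=tri(r);print(x,e,Rz(-.058).T@(x-[.625,.251,0]))
for n in C:
    b=sorted(nets.regions_of(n,"board"),key=lambda d:d["location"][1])[0]
    print(n,fit(C,M["board"],{n:b["mask"]},(.487,-.19,-.2)))
B=np.array([.625,.251,0])+Rz(-.058)@[-.0665,.0755,.1545]
n=Rz(-.058)@[-.4476,0,.8942];print("button",B,"n",n,[proj(c,B) for c in C.values()])
# tool z=-n ; tilt 26.6: toolR tilt negative about board y
R1=toolR(-.058,-np.radians(26.6));print(R1)
print("30mm off",B+.03*n)
pre=B+.05*n
up=np.array([p[0]-.03,p[1]+.02,.32]);
print(rows(p,R,pre,R1,24,-1))
E
```

```text
14.05 [ 0.559 -0.203  0.313] [ 0.166  0.681  0.192  1.349 -0.093  1.333  0.167]
start_top scene [(0.42, array([288.192, 338.32 ]))]
start_top top [(0.42, array([195.904, 172.   ]))]
[0.567 0.334 0.159] [np.float64(0.0017085121017802421), np.float64(0.0017085121017800073)] [-0.063  0.079  0.159]
stop_top scene [(0.53, array([289.408, 306.   ]))]
stop_top top [(0.4, array([219.776, 176.4  ]))]
[0.56  0.262 0.165] [np.float64(0.0065220666774922255), np.float64(0.006522066677492154)] [-0.066  0.007  0.165]
scene (array([ 0.487, -0.191, -0.191]), np.float64(-0.947582993593477))
top (array([ 0.543, -0.173,  1.484]), np.float64(-0.39326923076923076))
button [0.563 0.33  0.154] n [-0.447  0.026  0.894] [array([289.251, 337.147]), array([197.4  , 174.014])]
[[ 0.058  0.893  0.447]
 [ 0.998 -0.052 -0.026]
 [ 0.     0.448 -0.894]]
30mm off [0.55  0.331 0.181]
[[-0.2, 0.01, -0.04, 0.87, -0.16, 0.23, -1.0], [-0.2, 0.01, -0.04, 0.87, -0.16, 0.22, -1.0], [-0.2, 0.01, -0.04, 0.87, -0.16, 0.22, -1.0], [-0.2, 0.01, -0.04, 0.87, -0.16, 0.22, -1.0], [-0.2, 0.01, -0.04, 0.87, -0.16, 0.21, -1.0], [-0.2, 0
[... 162 characters left out ...]
.2, -1.0], [-0.2, 0.01, -0.04, 0.88, -0.17, 0.19, -1.0], [-0.2, 0.01, -0.04, 0.88, -0.17, 0.19, -1.0], [-0.2, 0.01, -0.04, 0.88, -0.17, 0.18, -1.0], [-0.2, 0.01, -0.04, 0.88, -0.17, 0.18, -1.0], [-0.2, 0.01, -0.04, 0.88, -0.17, 0.18, -1.0], [-0.2, 0.01, -0.04, 0.88, -0.17, 0.17, -1.0], [-0.2, 0.01, -0.04, 0.88, -0.17, 0.17, -1.0], [-0.2, 0.01, -0.04, 0.88, -0.17, 0.16, -1.0], [-0.2, 0.01, -0.04, 0.88, -0.16, 0.16, -1.0], [-0.2, 0.01, -0.04, 0.88, -0.16, 0.16, -1.0], [-0.2, 0.01, -0.04, 0.88, -0.16, 0.15, -1.0], [-0.2, 0.01, -0.04, 0.89, -0.16, 0.15, -1.0], [-0.2, 0.01, -0.04, 0.89, -0.16, 0.14, -1.0], [-0.2, 0.01, -0.04, 0.89, -0.16, 0.14, -1.0], [-0.2, 0.01, -0.04, 0.89, -0.16, 0.14, -1.0]]
```

Request:
step_arm:
  increments:
    - [[-0.2,0.01,-0.04,0.5,-0.16,0.1,-1],[-0.2,0.01,-0.04,0.87,-0.16,0.22,-1],[-0.2,0.01,-0.04,0.87,-0.16,0.22,-1],[-0.2,0.01,-0.04,0.87,-0.16,0.22,-1],[-0.2,0.01,-0.04,0.87,-0.16,0.21,-1],[-0.2,0.01,-0.04,0.87,-0.16,0.21,-1],[-0.2,0.01,-0.04,0.87,-0.16,0.2,-1],[-0.2,0.01,-0.04,0.87,-0.16,0.2,-1],[-0.2,0.01,-0.04,0.88,-0.16,0.2,-1],[-0.2,0.01,-0.04,0.88,-0.17,0.19,-1],[-0.2,0.01,-0.04,0.88,-0.17,0.19,-1],[-0.2,0.01,-0.04,0.88,-0.17,0.18,-1],[-0.2,0.01,-0.04,0.88,-0.17,0.18,-1],[-0.2,0.01,-0.04,0.88,-0.17,0.18,-1],[-0.2,0.01,-0.04,0.88,-0.17,0.17,-1],[-0.2,0.01,-0.04,0.88,-0.17,0.17,-1],[-0.2,0.01,-0.04,0.88,-0.17,0.16,-1],[-0.2,0.01,-0.04,0.88,-0.16,0.16,-1],[-0.2,0.01,-0.04,0.88,-0.16,0.16,-1],[-0.2,0.01,-0.04,0.88,-0.16,0.15,-1]]

```text
time: 16.35
eef_pos: [0.5422, 0.2343, 0.2233]
ee_rot: [[0.08, 0.936, 0.342], [0.997, -0.082, -0.01], [0.018, 0.342, -0.94]]
wrist_force: [0.4, -0.8, -0.4]
gripper_width: -0.0002
gripper_force: 0.0
```

Request:
step_arm:
  increments:
    - [[-0.2,0.01,-0.04,0.88,-0.16,0.15,-1],[-0.2,0.01,-0.04,0.88,-0.16,0.14,-1],[-0.2,0.01,-0.04,0.88,-0.16,0.14,-1],[-0.2,0.01,-0.04,0.88,-0.16,0.14,-1],[0,0,0,0.3,0,0,-1],[0,0,0,0,0,0,-1]]

```text
time: 16.95
eef_pos: [0.5397, 0.331, 0.2058]
ee_rot: [[0.056, 0.895, 0.443], [0.998, -0.056, -0.012], [0.014, 0.443, -0.896]]
wrist_force: [-0.3, -0.6, 0.1]
gripper_width: 0.0004
gripper_force: 0.0
```

```bash
python3 - <<'E'
from plan import *
C={"scene":vision.camera("scene")}
s=readout.get_state();p=s["eef_pos"];R=s["ee_rot"];print(s["time"],p,R,s["wrist_force"],s["gripper_width"])
B=np.array([.625,.251,0])+Rz(-.058)@[-.0665,.0755,.1545]
R1=toolR(-.058,-np.radians(26.6));n=-R1[:,2]
print(rows(p,R,B+.02*n,R1,4,-1))
im=np.ascontiguousarray(C["scene"]["image"])
for w,col in((B,(255,0,0)),(p,(255,0,255))):
    u=proj(C["scene"],w);cv2.circle(im,tuple(int(v) for v in u.round()),1,col,-1)
cv2.imwrite("pics/b1.png",cv2.resize(im[230:400,190:400,::-1],None,fx=3,fy=3))
E
```

```text
17.0 [0.54  0.329 0.206] [[ 0.059  0.894  0.444]
 [ 0.998 -0.059 -0.013]
 [ 0.014  0.444 -0.896]] [ 0.22  -0.15   0.433] -0.0003398667990632226
[[-0.01, -0.02, -0.01, 0.02, -0.03, 0.36, -1.0], [-0.01, -0.02, -0.01, 0.02, -0.03, 0.36, -1.0], [-0.01, -0.02, -0.01, 0.02, -0.03, 0.36, -1.0], [-0.01, -0.02, -0.01, 0.02, -0.03, 0.36, -1.0]]
```

View pics/b1.png

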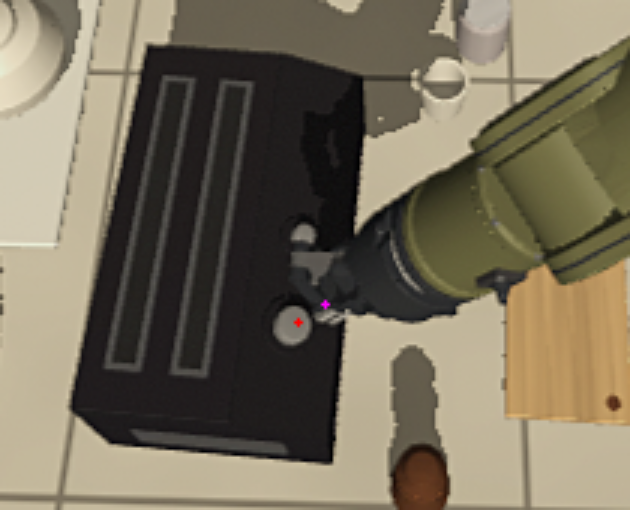

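The picture shows the large button at (293,325), the red prediction about 4 mm off it, and the small button at (303,232) well clear of the fingertip. I'll correct by a few mm and approach.

Request:
step_arm:
  increments:
    - [[0,-0.02,0,0.05,0,0.4,-1],[0,-0.02,0,0.05,0,0.4,-1],[0,-0.02,0,0.05,0,0.4,-1],[0,-0.02,0,0,0,0.4,-1],[0,0,0,0,0,0.2,-1],[0,0,0,0,0,0,-1]]

```text
time: 17.6
eef_pos: [0.5602, 0.3319, 0.1647]
ee_rot: [[0.064, 0.895, 0.442], [0.998, -0.059, -0.025], [0.003, 0.443, -0.897]]
wrist_force: [-0.1, 0.6, -0.4]
gripper_width: -0.0001
gripper_force: 0.0
```

Request:
step_arm:
  increments:
    - [[0,0,0,0,0,0.12,-1],[0,0,0,0,0,0.12,-1],[0,0,0,0,0,0,-1]]

```text
time: 17.9
eef_pos: [0.5627, 0.3324, 0.1602]
ee_rot: [[0.063, 0.894, 0.443], [0.998, -0.058, -0.024], [0.005, 0.444, -0.896]]
wrist_force: [0.0, -0.5, 0.3]
gripper_width: 0.0001
gripper_force: 0.0
```

Request:
step_arm:
  increments:
    - [[0,0,0,0,0,0.12,-1],[0,0,0,0,0,0.12,-1],[0,0,0,0,0,0,-1]]

```text
time: 18.2
eef_pos: [0.5656, 0.3325, 0.155]
ee_rot: [[0.063, 0.894, 0.443], [0.998, -0.058, -0.023], [0.005, 0.444, -0.896]]
wrist_force: [-1.5, 0.5, 1.6]
gripper_width: 0.0002
gripper_force: 1.2
```

Request:
step_arm:
  increments:
    - [[0,0,0,0,0,0.12,-1],[0,0,0,0,0,0.12,-1],[0,0,0,0,0,0,-1]]

```text
time: 18.5
eef_pos: [0.5676, 0.3325, 0.1511]
ee_rot: [[0.063, 0.894, 0.443], [0.998, -0.059, -0.023], [0.006, 0.444, -0.896]]
wrist_force: [-10.0, -0.9, 16.5]
gripper_width: 0.0002
gripper_force: 9.6
```

Request:
step_arm:
  increments:
    - [[0,0,0,0,0,0.04,-1],[0,0,0,0,0,0,-1],[0,0,0,0,0,0,-1]]

```text
time: 18.8
eef_pos: [0.5677, 0.3325, 0.1509]
ee_rot: [[0.063, 0.894, 0.443], [0.998, -0.059, -0.022], [0.006, 0.444, -0.896]]
wrist_force: [-13.8, -1.4, 25.4]
gripper_width: 0.0
gripper_force: 14.5
```

Request:
step_arm:
  increments:
    - [[0,0,0,0,0,-0.2,-1],[0,0,0,0,0,-0.5,-1],[0,0,0,0,0,-0.8,-1],[0,0,0,0,0,-0.8,-1],[0,0,0,0,0,-0.8,-1],[0,0,0,0,0,-0.8,-1],[0,0,0,0,0,0,-1],[0,0,0,0,0,0,-1]]

```text
time: 19.6
eef_pos: [0.5252, 0.3346, 0.2361]
ee_rot: [[0.063, 0.894, 0.443], [0.998, -0.058, -0.023], [0.005, 0.444, -0.896]]
wrist_force: [-0.6, 0.4, -0.7]
gripper_width: -0.0001
gripper_force: 0.0
```

```bash
python3 - <<'E'
from plan import *
C={n:vision.camera(n) for n in("scene","top")}
print(readout.get_state()["time"],readout.get_state()["wrist_force"])
for l in("board","start_top"):
    for n in C:
        for d in nets.regions_of(n,l) if l=="board" else []:
            if np.linalg.norm(np.array(d["location"])*[640,400]-(315,175))<60: print(n,fit(C,M["board"],{n:d["mask"]},(.487,-.19,-.2)))
for l in "jar mug mill eggcup tin".split():
    print(l,[np.array(nets.tip_of(n,l)[0]["location"])*[640,400] if nets.tip_of(n,l) else None for n in C])
cv2.imwrite("pics/z.png",C["scene"]["image"][:,:,::-1])
E
```

```text
19.7 [-0.142  0.112 -0.881]
scene (array([ 0.486, -0.189, -0.156]), np.float64(-0.9298669891172914))
jar [array([331.008, 161.88 ]), array([415.488, 209.6  ])]
mug [array([339.968, 213.48 ]), array([343.104, 215.4  ])]
mill [array([327.424, 391.12 ]), array([182.976, 211.08 ])]
eggcup [None, array([289.984, 217.2  ])]
tin [array([349.632, 241.52 ]), array([308.48, 227.08])]
```

View pics/z.png

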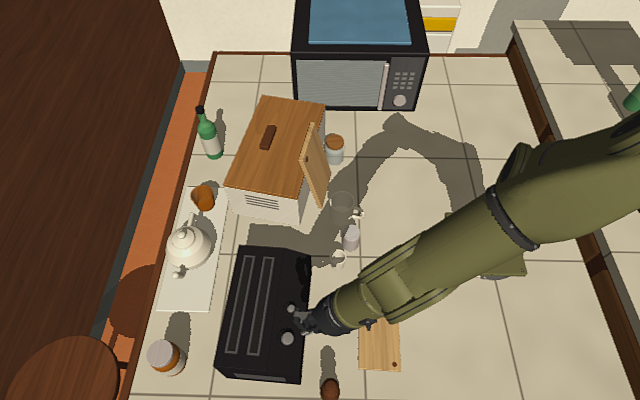

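The press stopped hard at 29 N, about 6 mm down. The picture shows the board leaning on the bin at (315,165), the large button free at (287,338), and the bystanders in place. Handing in.

```bash
python3 -c "
from cell import ticket
print(ticket.close_job())"
```

```text
the job is handed in; nothing more can be done
None
```

I set the board leaning against the bread bin's front, then pressed the large toaster button down to its stop and let it back up. I handed the job in at about 20 s; the hand-in returned no verdict.

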